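# Clamp the sliding stop of a mould-centring jig

## Task

On the aluminium mould jig, first push the sliding stop forward until its wooden jaw touches the plaster mould. Then start the black wing knob, which is only sitting on top of its stud, by turning it backwards (anticlockwise from above) until it clicks down into the thread, and screw it forwards (clockwise) until it sits fully home and clamps the stop snugly, without forcing it. Leave the other things on the bench alone.

Things in the scene. Friction and masses are not known exactly. Their poses are not given: they have to be found in the camera images.
- jig: Fixed mould jig: aluminium base plate 330 x 120 x 12 mm on the table. Origin on the axis of its upright threaded stud, at table height; z up; x is the way the stop slides forward. The base spans x -150 to +180 mm, y -60 to +60 mm. From behind to front: the stop's tab (x -120 to -75), the stud with the knob (x = 0), the plaster mould.
- stud_top (a point): Top of the fixed steel stud, on its axis, 47 mm above the table, hidden inside the knob. The stud is 27 mm thick and has a coarse three-start right-hand thread. How the thread starts are turned about the axis differs each time and is not measured (this point's axes are the jig's).
- mould_top (a point): Centre of the top of the fixed white plaster mould, 84 mm across, top 72 mm above the table, 131 mm ahead of the stud along the jig's x.
- jaw_face (a point): Centre of the front face of the sliding stop's wooden jaw (60 mm wide, top 46 mm above the table), 35 mm above the table. It starts 17 to 43 mm short of the mould; at the hard end, jaw touching the mould, it is at x = +89 mm, y = 0 of the jig. The stop slides only along the jig's x, against about 3 N of friction, and stays where it is left.
- stop: Sliding stop: slotted steel plate 70 mm wide round the stud, top face 22 mm above the table, with the wooden jaw in front and the upright tab behind. Origin on the table, 44 mm behind the jaw's face; axes as the jig's. The knob clamps this plate: tight, it presses on it; good is 10 to 30 N, never over 60 N.
- tab (a point): Centre of the stop's upright steel tab, 62 mm above the table; the tab is 10 mm thick along the jig's x, 44 mm wide along the jig's y, and reaches from 22 up to 80 mm above the table; it moves with the stop. Push it from behind or pinch it across its thickness.
- knob: Loose black wing knob, 180 g. Origin at the centre of its underside; z up. Round skirt 56 mm across from 0 to 31 mm above the underside, with a flat shoulder on top; on it stands the wing: 56 mm long along the knob's x, 14 mm thick along its y, 31 to 59 mm above the underside. At the start the inner lugs sit on the flat top of the thread, underside 32.3 mm above the table.
- knob_grip (a point): Centre of the knob's wing, on its axis, 45 mm above its underside. Heights above the table: 77.3 mm at the start, 69.8 mm after the click, 67 mm when home (on the stop plate). A gripper that holds the knob must follow it down. Keep the knob's force on the stud under 80 N, also when turning against a stop.
- knob_lugs (a point): Centre of the ring of three lugs inside the skirt, 8 mm above the underside. Turned forwards at the start they jam at a blunt stop. Turned backwards (anticlockwise from above) by an unknown 5 to 80 degrees, lightly pressed, they drop 7.5 mm: the click. The drop place is about 12 degrees wide; a hard stop follows. Then forwards 50 to 90 degrees: down 2.8 mm, then tight. Snug is 0.2 to 0.5 N m.
- bowl_a: Bystander: unfired bowl 100 mm across, 48 mm high, near the jig. Leave alone.
- jar: Bystander: white jar 56 mm across, 60 mm high, beside the jig. Leave alone.
- brush: Bystander: brush lying beside the jig. Leave alone.
- bowl_b: Bystander: bowl like the other, at the right of the table. Leave alone.
- mug: Bystander: white mug 90 mm high at the right of the table. Leave alone.
- spatula: Bystander: spatula lying at the left. Leave alone.

How it is judged:
By the outcome, as a careful person would: the job done as asked, in the order asked, and still so for the second after the job is handed in, with the robot touching nothing.
It also fails if it takes over 64 s, if anything falls off the work surface, if the arm or the gripper's body presses on something with over 40 N, if the wrist force passes 120 N, or if a joint passes its speed limit or range.

## Robot

A 6-joint arm with a two-finger parallel gripper is mounted at the origin on the work surface. World frame = base frame: x ahead of the robot, y to its left, z up, the work surface at z = 0. Lengths are in mm, angles in rad, forces in N, time in s.
With the tool pointing down it reaches from about 400 to 925 mm from the base axis. Payload 12.5 kg.
Tool frame: the origin (TCP) lies on the centre line of the jaws, within the pads' length; the fingertips stand 22 mm ahead of it and the grasp point (between the pads) lies 3 mm ahead of it; z points along the fingers, y is the direction in which the jaws open and shut (so a half turn about z gives the same grasp; the last joint's range is limited). The gripper opens to 95 mm and grips with 3 to 60 N. Pads are 20 mm wide; open, the fingers measure 119 mm over their backs; the gripper's body (75 mm by 180 mm) begins 59 mm behind the grasp point.
Start: joints at [1.145, 0.491, 1.559, -0, 1.092, -0.106], TCP at [196.468, 593.333, 236.661] pointing down, gripper open.
Joint ranges: [-3.1, 3.1], [-0.84, 2.19], [0.05, 2.79], [-1.13, 4.28], [0.06, 2.93], [-2.69, 2.69]. Speed limits (rad/s): [2.22, 2.22, 2.79, 3.14, 3.14, 3.14].

## Interface

Orientations are given as [roll, pitch, yaw] about the fixed x, y, z axes, in that order (R = Rz(yaw) Ry(pitch) Rx(roll)).
In Python, from workcell import arm, viewer, job gives the robot as it stands.
- The arm moves only by the tool drive_tool, never from a script. Its argument "increments" is one flat list of numbers, 6 for each row, row after row: the shift along the tool's x, y, z in m, then the turn, a rotation vector about the tool's x, y, z in degrees. A call has 1 to 12 rows; each row shifts and turns the pose as measured when the row begins, along the tool's axes as they then stand; what a row does not reach is not made up. A row lasts 1/10 s, in which the tool goes at most 50 mm and 8.59 degrees, less where a joint would pass 70% of its speed; a pose out of reach is approached as far as the arm can. A call is refused whole if a number of a shift passes 0.05 or a number of a turn 8.59, either way. A call with a gripper value outside its range is refused whole. "jaw" is the gripper's target within -1 to 1 (shut at 1, half-way at 0, fully open at -1), set as the call begins (left out, the last holds). The fingers move at their own pace and stop on an object; the grip force is fixed at half the most. Time passes only in rows, so rows that do not move let the fingers close. It gives the time, the measured TCP pose, the force and the opening at its end, in the units of the state.
- arm.state(): the state, without advancing time (a new reading comes with each control period).
- viewer.get_image(name): name is "side" or "top"; returns a dict with "pixels" (480x640x3 uint8, red, green, blue), "range_z" (480x640 float32, mm along the optical axis (not along the pixel's ray), 0 where there is no reading), "intrinsics" (3x3 intrinsics, pixels), "dist_coeffs" ([k1, k2, p1, p2, k3] as OpenCV has them; the pictures are not rectified), "rvec" (rotation vector, rad) and "tvec" (3), from world to camera coordinates, as OpenCV has them. Camera axes: x right, y down, z forward; pixel columns grow to the right and rows downward; lengths in mm; the calibration is good to about 2 mm. A picture is of the moment at which its call begins.
- job.close_job(): hands the job in, once; it reports no verdict.
The state is a dict: "time": time; "qpos": joint angles; "dq": joint speeds; "tau": joint torques, N m; "eef_pos": TCP position; "tcp_rot": TCP orientation; "contact_force": force on the tool from outside, world axes, zero at the start; "wrist_torque": the same for the moment, N m; "width": finger opening in mm.
Only numpy, scipy, OpenCV 4.12 (cv2) and the standard library are available. Lean on these libraries where they do the work, as an engineer would, in place of code of your own. Each camera call takes 0.05 s, during which the arm holds its last target.

## Working session

There is one attempt and no reset: what is moved stays moved. The work goes in short steps, Python scripts to look and compute and a tool call to move; the robot and the scene stay as the last step left them, time stands still between calls to the robot, and variables do not carry over. Pictures are saved under pics/ and viewed, and the job is handed in when it is done.

Besides the shell and the picture viewer there is one more tool, called after "Call:" as name(argument=value, ...) on one line, values as JSON. drive_tool: Moves the arm, as the interface text tells. Its arguments: {"type":"object","properties":{"increments":{"type":"array","items":{"type":"number"}},"jaw":{"type":"number"}},"required":["increments"]}

```bash
ls; mkdir -p pics; python3 - <<'E'
from workcell import arm, viewer, job
import cv2, numpy as np, pickle
print(arm.state())
for n in ("side","top"):
    im=viewer.get_image(n); pickle.dump(im,open(f"{n}0.pkl","wb"))
    cv2.imwrite(f"pics/{n}0.png",im["pixels"][:,:,::-1])
    print(n,im["intrinsics"],im["dist_coeffs"],im["rvec"],im["tvec"])
E
```

```text
pics
{'time': 0.0, 'qpos': array([ 1.14540822e+00,  4.91548921e-01,  1.55942533e+00, -1.75181063e-05,
        1.09168419e+00, -1.05606719e-01]), 'dq': array([ 6.40557453e-04,  7.19363539e-04, -4.50290024e-04,  5.61024076e-04,
        2.89575640e-06, -7.19042622e-04]), 'tau': array([-1.88320497e-03, -6.12640715e+01, -2.58175153e+01,  6.91307872e-02,
        4.82061657e-02, -7.41707709e-05]), 'eef_pos': array([196.37542516, 593.13186839, 236.07664595]), 'tcp_rot': array([-3.14053116e+00, -9.68952685e-05,  2.82181930e+00]), 'contact_force': array([ 0.49677384, -0.14592183, -0.31194872]), 'wrist_torque': array([-0.00325689,  0.02007408, -0.04404163]), 'width': 94.82601433168198}
side [[534.71038829   0.         322.77707122]
 [  0.         534.71038829 246.19532851]
 [  0.           0.           1.        ]] [-0.01696207  0.          0.          0.          0.        ] [ 2.36296358 -0.32970394  0.15336219] [-578.78791066  176.8827866  1195.46169016]
top [[433.44867931   0.         321.72155432]
 [  0.         433.44867931 235.52695402]
 [  0.           0.           1.        ]] [-0.02077566  0.          0.          0.          0.        ] [ 2.21532657 -1.97078351  0.21808117] [ -55.49597892  599.74040054 1026.15060933]
```

View pics/side0.png

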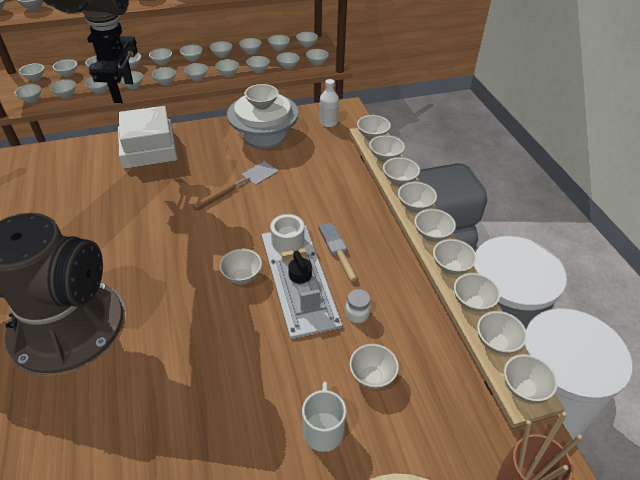

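View pics/top0.png

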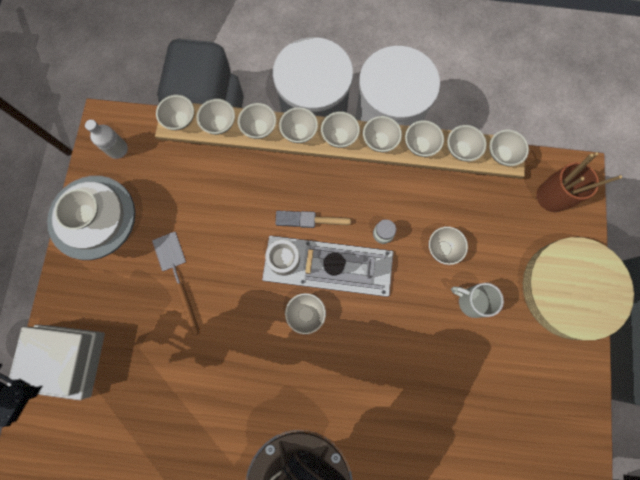

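The side view shows the jig at about (300,280), with the mould at (288,232), knob at (300,268) and tab at (307,297). In the top view, the mould is at (284,257), the knob at (334,264) and the tab at (370,267). The jig's forward direction is roughly world +y.

```bash
cat > h.py <<'E'
import cv2, numpy as np, pickle
def cloud(im):
    K=im["intrinsics"];d=im["dist_coeffs"]
    v,u=np.mgrid[0:480,0:640]
    p=cv2.undistortPoints(np.stack([u.ravel(),v.ravel()],1).astype(float).reshape(-1,1,2),np.array(K),np.array(d)).reshape(-1,2)
    z=im["range_z"].ravel().astype(float)
    c=np.c_[p*z[:,None],z]
    R,_=cv2.Rodrigues(np.array(im["rvec"],float))
    w=(c-np.array(im["tvec"]).ravel())@R
    w[z==0]=np.nan
    return w.reshape(480,640,3)
def proj(im,P):
    return cv2.projectPoints(np.array(P,float).reshape(-1,1,3),np.array(im["rvec"],float),np.array(im["tvec"],float),np.array(im["intrinsics"]),np.array(im["dist_coeffs"]))[0].reshape(-1,2)
E
python3 - <<'E'
from h import *
for n,(a,b,c,d) in dict(side=(210,340,250,350),top=(225,305,255,405)).items():
    im=pickle.load(open(n+"0.pkl","rb")); w=cloud(im)
    cr=im["pixels"][a:b,c:d,::-1]; s=5
    cv2.imwrite(f"pics/{n}0z.png",cv2.resize(cr,None,fx=s,fy=s,interpolation=cv2.INTER_CUBIC)[:600,:800])
    for (u,v) in ([(288,220),(300,255),(300,268),(307,297),(290,330),(200,300)] if n=="side" else [(284,257),(334,264),(370,267),(309,262),(385,288),(284,245),(200,350)]):
        print(n,u,v,w[v,u].round(1))
    sub=w[a:b,c:d].reshape(-1,3)
    for lo,hi in((6,16),(16,26),(40,50),(66,76),(76,84),(84,98)):
        m=(sub[:,2]>lo)&(sub[:,2]<hi); q=sub[m]
        if m.sum(): print(n,lo,hi,m.sum(),q.mean(0).round(1),q.min(0).round(),q.max(0).round())
E
```

```text
side 288 220 [549.7 134.8  62.8]
side 300 255 [543.4 -11.4  87.1]
side 300 268 [533.1 -50.9  88.1]
side 307 297 [ 530.2 -122.    70.7]
side 290 330 [ 481.3 -158.    14.1]
side 200 300 [300.6  -8.9  -1.1]
side 6 16 2629 [541.9 -47.7  11.5] [ 427. -176.    6.] [684. 158.  16.]
side 16 26 1757 [563.1 -18.5  20.4] [ 431. -166.   16.] [677. 146.  26.]
side 40 50 531 [523.7  38.   44.8] [ 422. -152.   40.] [619. 139.  50.]
side 66 76 454 [538.5  56.6  70.8] [ 498. -126.   66.] [581. 149.  76.]
side 76 84 108 [536.4 -88.4  79.5] [ 507. -126.   76.] [572.  91.  84.]
side 84 98 125 [537.8 -27.1  89.6] [ 529. -123.   85.] [548.   6.  95.]
top 284 257 [541.3 105.   38.4]
top 334 264 [530.5 -23.9  86.5]
top 370 267 [ 535.  -112.8   76.3]
top 309 262 [534.2  39.2  49.1]
top 385 288 [ 495.9 -162.7    8.7]
top 284 245 [568.8 107.1  57.5]
top 200 350 [285.3 288.9  -0.4]
top 6 16 2855 [533.  -25.4  11.7] [ 429. -210.    6.] [649. 158.  16.]
top 16 26 1455 [532.7 -40.5  21.2] [ 427. -167.   16.] [641. 155.  26.]
top 40 50 520 [522.   72.4  44.2] [ 423. -166.   40.] [629. 135.  50.]
top 66 76 447 [538.1  93.   71.2] [ 497. -122.   66.] [579. 150.  76.]
top 76 84 80 [535.2 -97.1  79.9] [ 510. -122.   76.] [558. 144.  84.]
top 84 98 130 [536.5 -23.7  90.2] [ 528. -118.   84.] [549.   4.  97.]
```

```bash
ls pics
```

```text
side0.png
side0z.png
top0.png
top0z.png
```

View pics/top0z.png

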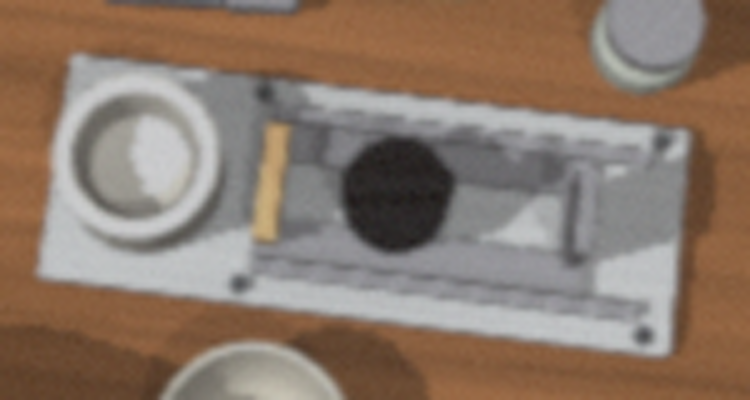

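View pics/side0z.png

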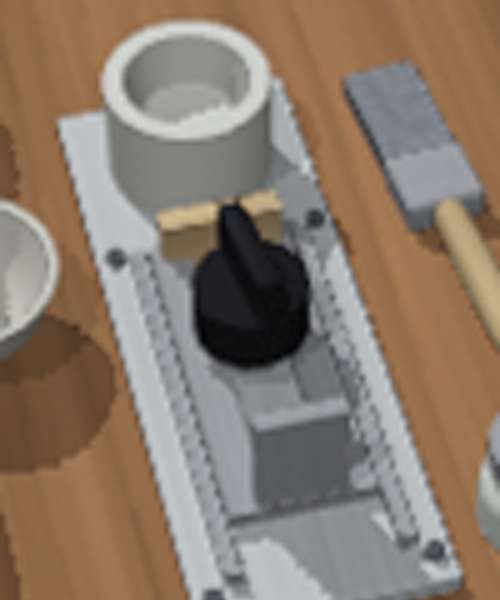

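```bash
cat >> h.py <<'E'
def ray(im,uv,z):
    p=cv2.undistortPoints(np.array(uv,float).reshape(-1,1,2),np.array(im["intrinsics"]),np.array(im["dist_coeffs"])).reshape(-1,2)
    R,_=cv2.Rodrigues(np.array(im["rvec"],float)); t=np.array(im["tvec"],float).ravel()
    d=np.c_[p,np.ones(len(p))]@R; o=-R.T@t
    return o+d*((z-o[2])/d[:,2])[:,None]
E
python3 - <<'E'
from h import *
im=pickle.load(open("top0.pkl","rb"))
c=ray(im,np.array([(70,55),(690,130),(665,355),(38,277)])/5-0.4+np.array([255,225]),12); print(c.round(1))
# order: front-right(+x world big), rear..., 
f=(c[0]+c[3])/2; r=(c[1]+c[2])/2; x=(f-r); print("len",np.linalg.norm(x),"wid",np.linalg.norm(c[0]-c[3]),np.linalg.norm(c[1]-c[2]))
x/=np.linalg.norm(x); print("yaw",np.degrees(np.arctan2(x[1],x[0])),"origin",((f+r)/2-15*x).round(1))
w=(c[0]-c[3])+(c[1]-c[2]);print("yaw from width",np.degrees(np.arctan2(w[1],w[0]))+90)
from scipy.optimize import least_squares
for n in("top","side"):
    im=pickle.load(open(n+"0.pkl","rb")); w=cloud(im).reshape(-1,3)
    m=(w[:,1]>60)&(w[:,1]<170)&(abs(w[:,0]-540)<60)&(w[:,2]>68)&(w[:,2]<76); q=w[m]
    # annulus: outer 42
    lo=q[:,:2].min(0);hi=q[:,:2].max(0);print(n,"mould",((lo+hi)/2).round(1),hi-lo,np.median(q[:,2]))
    m=(abs(w[:,1]+25)<50)&(abs(w[:,0]-535)<50)&(w[:,2]>84); q=w[m]
    mu=q.mean(0); U,S,V=np.linalg.svd((q-mu)[:,:2],full_matrices=False); pr=(q-mu)[:,:2]@V.T
    print(n,"wing",mu.round(1),V[0],np.degrees(np.arctan2(V[0,1],V[0,0])),pr.min(0),pr.max(0),len(q), ((pr.min(0)+pr.max(0))/2)@V+mu[:2])
    m=(abs(w[:,1]+27)<50)&(abs(w[:,0]-535)<45)&(w[:,2]>50)&(w[:,2]<70); q=w[m];
    A=np.c_[2*q[:,:2],np.ones(len(q))]
    r=least_squares(lambda p:np.hypot(q[:,0]-p[0],q[:,1]-p[1])-28,[537,-27],loss="soft_l1"); print("skirt",r.x.round(1),len(q))
    m=(w[:,1]<-90)&(w[:,1]>-145)&(abs(w[:,0]-535)<45)&(w[:,2]>72)&(w[:,2]<86); q=w[m]; print(n,"tab",np.median(q,0).round(1),q.min(0).round(1),q.max(0).round(1))
    m=(w[:,1]<75)&(w[:,1]>20)&(abs(w[:,0]-535)<45)&(w[:,2]>40)&(w[:,2]<50); q=w[m]; print(n,"jaw",np.median(q,0).round(1),q.min(0).round(1),q.max(0).round(1))
E
```

```text
[[ 598.   156.4   12. ]
 [ 595.8 -173.8   12. ]
 [ 476.8 -170.6   12. ]
 [ 479.1  155.9   12. ]]
len 328.30635920736177 wid 118.906459017046 119.04673843425806
yaw 89.61301636785998 origin [537.3 -23.   12. ]
yaw from width 89.33357711804005
top mould [538.3 108.1] [82.28152673 83.19265608] 71.48600928439689
top wing [536.4 -23.   90.2] [ 0.12004446 -0.99276852] -83.10533154864527 [-26.61128779  -6.27033287] [27.09899409  6.04310615] 129 [536.31536014 -23.23924481]
skirt [539.2 -21.9] 255
top tab [ 537.  -116.5   79.5] [ 514.6 -122.1   72.3] [ 558.2 -112.    84.5]
top jaw [537.3  41.1  45.8] [508.3  34.8  41.4] [568.7  70.9  49.8]
side mould [539.8 105.4] [82.2545046  84.62081405] 71.39575180255986
side wing [537.7 -26.4  89.7] [ 0.1245274  -0.99221617] -82.84653551460718 [-32.62099326  -7.59117497] [27.69777105  7.64781933] 124 [537.40743382 -23.93557087]
skirt [540.6 -22.6] 290
side tab [ 537.1 -120.1   78.3] [ 515.3 -126.    72. ] [ 558.6 -111.6   84.7]
side jaw [533.5  43.6  45.1] [509.4  30.8  40. ] [568.3  74.9  49.7]
```

Call:
drive_tool(increments=[0,0,0,0,0,8,0,0,0,0,0,8,0,0,0,0,0,8,0,0,0,0,0,8,0,0,0,0,0,8,0,0,0,0,0,8,0,0,0,0,0,8,0,0,0,0,0,8,0,0,0,0,0,8], jaw=1)

```text
time: 1.0
eef_pos: [195.8, 591.9, 232.7]
tcp_rot: [-3.139, 0.007, 1.517]
contact_force: [-0.5, -0.0, -0.2]
width: 28.4
```

Call:
drive_tool(increments=[-0.03,0.035,0,0,0,0,-0.03,0.035,0,0,0,0,-0.03,0.035,0,0,0,0,-0.03,0.035,0,0,0,0,-0.04,0.025,0,0,0,0,-0.04,0.025,0,0,0,0,-0.04,0.025,0,0,0,0,-0.04,0.025,0,0,0,0,-0.04,0.025,0,0,0,0,-0.04,0.025,0,0,0,0])

```text
time: 2.0
eef_pos: [469.9, 205.2, 231.4]
tcp_rot: [-3.136, 0.01, 1.518]
contact_force: [1.0, 0.6, -0.3]
width: 0.3
```

Call:
drive_tool(increments=[-0.042,0.009,0,0,0,-2.6,-0.042,0.009,0,0,0,0,-0.042,0.009,0,0,0,0,-0.042,0.009,0,0,0,0,-0.042,0.009,0,0,0,0,-0.042,0.009,0,0,0,0,-0.042,0.009,0,0,0,0,-0.042,0.008,0,0,0,0,-0.03,0.006,0,0,0,0,0,0,0,0,0,0])

```text
time: 3.0
eef_pos: [544.3, -182.7, 232.3]
tcp_rot: [-3.133, 0.009, 1.56]
contact_force: [-0.6, 0.1, -0.3]
width: 0.4
```

Call:
drive_tool(increments=[0.013,-0.003,0.03,0,0,0,0.013,-0.003,0.03,0,0,0,0,0,0.03,0,0,0,0,0,0.03,0,0,0,0,0,0.02,0,0,0,0,0,0.008,0,0,0,0,0,0,0,0,0])

```text
time: 3.7
eef_pos: [535.8, -153.8, 79.0]
tcp_rot: [-3.132, 0.008, 1.559]
contact_force: [-0.3, -0.7, 1.1]
width: 0.3
```

```bash
cat > snap.py <<'E'
import sys
from workcell import arm, viewer
from h import *
tag=sys.argv[1]
for n,(a,b,c,d) in dict(side=(180,340,220,380),top=(205,305,255,405)).items():
    im=viewer.get_image(n); pickle.dump(im,open(f"{n}{tag}.pkl","wb"))
    cr=im["pixels"][a:b,c:d,::-1]
    cv2.imwrite(f"pics/{n}{tag}.png",cv2.resize(cr,None,fx=3.7 if n=="side" else 5,fy=3.7 if n=="side" else 5,interpolation=cv2.INTER_CUBIC))
s=arm.state();print(s["time"],s["eef_pos"],s["tcp_rot"],s["contact_force"],s["wrist_torque"],s["width"],s["qpos"])
E
python3 snap.py 1
```

```text
3.8 [ 536.48842583 -154.18352453   80.36840118] [-3.13421916  0.00933785  1.5589696 ] [ 0.96061092  0.24124074 -0.0338565 ] [-0.09257352  0.10877827  0.06196884] 0.05146149735910408 [-0.39304289  0.60561172  1.86601735 -0.01829694  0.67341553 -0.36685924]
```

View pics/side1.png

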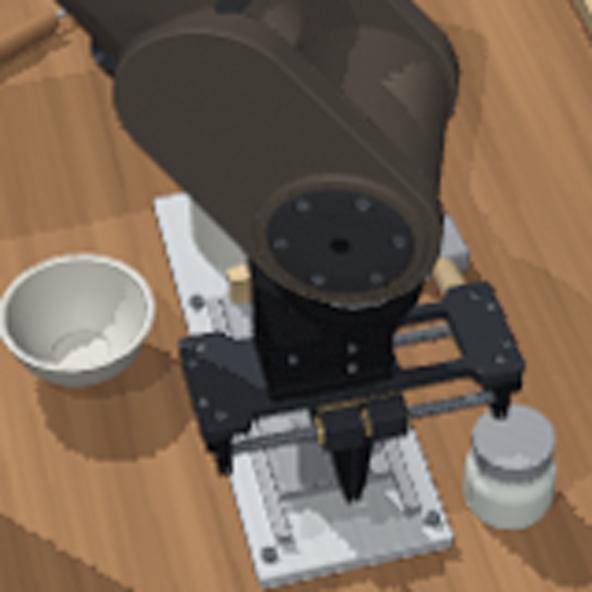

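The side view shows the closed fingers behind the tab at about (350,470), clear of the jar at (510,470) and the bowl. I'll push forward from here.

Call:
drive_tool(increments=[0.008,0,0.004,0,0,0,0.006,0,0,0,0,0,0.004,0,0,0,0,0,0.003,0,0,0,0,0])

```text
time: 4.2
eef_pos: [537.8, -132.0, 78.8]
tcp_rot: [-3.139, 0.011, 1.559]
contact_force: [-0.4, -3.0, -2.4]
width: 0.2
```

Call:
drive_tool(increments=[0.003,0,0,0,0,0,0.003,0,0,0,0,0])

```text
time: 4.4
eef_pos: [537.9, -125.7, 79.0]
tcp_rot: [-3.139, 0.012, 1.559]
contact_force: [-2.0, -3.3, -2.3]
width: 0.4
```

Call:
drive_tool(increments=[0.003,0,0,0,0,0,0.003,0,0,0,0,0])

```text
time: 4.6
eef_pos: [538.0, -119.5, 78.9]
tcp_rot: [-3.139, 0.012, 1.559]
contact_force: [-0.8, -3.7, -0.4]
width: 0.5
```

Call:
drive_tool(increments=[0.003,0,0,0,0,0,0.003,0,0,0,0,0])

```text
time: 4.8
eef_pos: [538.2, -114.8, 79.1]
tcp_rot: [-3.14, 0.015, 1.561]
contact_force: [-8.7, -38.9, -3.3]
width: 0.4
```

Call:
drive_tool(increments=[0,0,0,0,0,0,-0.002,0,0,0,0,0,-0.005,0,0,0,0,0,-0.01,0,-0.01,0,0,0,0,0,-0.03,0,0,0,0,0,-0.03,0,0,0,0,0,-0.03,0,0,0], jaw=-0.2)

```text
time: 5.5
eef_pos: [537.0, -132.0, 181.1]
tcp_rot: [-3.134, 0.012, 1.56]
contact_force: [-0.9, 0.2, -0.4]
width: 51.1
```

```bash
python3 snap.py 2
```

```text
5.6 [ 538.662629   -132.51095023  183.80168603] [-3.14024127  0.01443725  1.5601159 ] [-0.05901299 -0.00778723 -0.20662231] [-0.09787974  0.00601414 -0.02561431] 55.7631789502131 [-0.35391869  0.45266311  1.79407969 -0.01806131  0.89134326 -0.33190381]
```

View pics/side2.png

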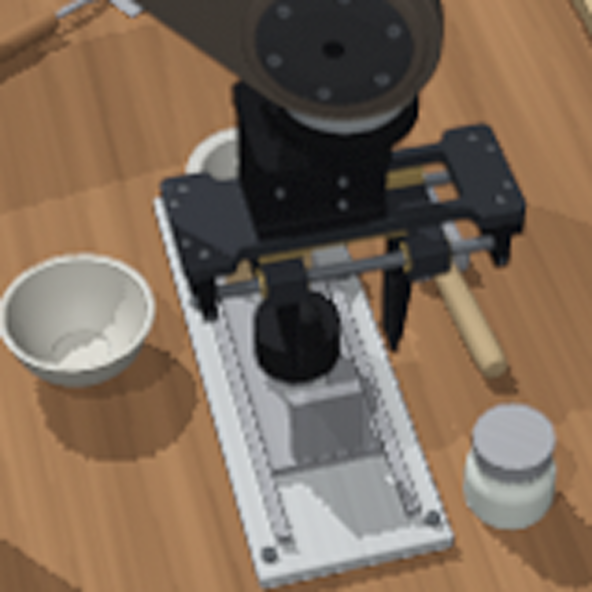

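View pics/top2.png

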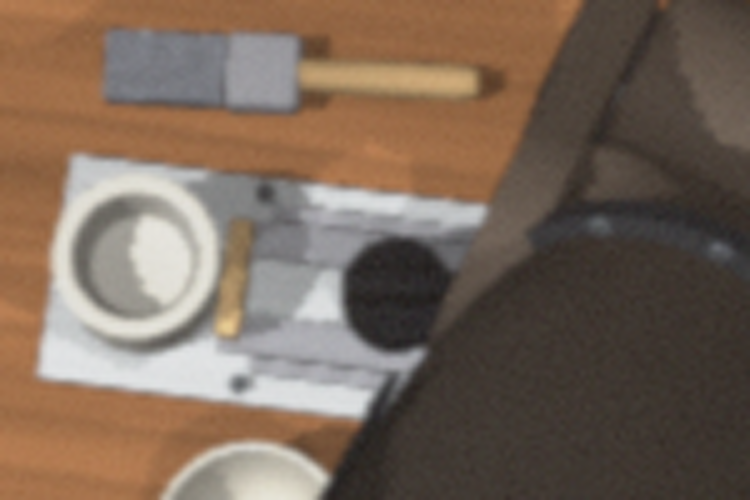

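The jaw now meets the mould: in the top view it spans x 222–245 and the mould's edge is at about 220. The knob hasn't moved. Next I go over the knob.

Call:
drive_tool(increments=[0.03,0,0,0,0.8,-7.5,0.03,-0.002,0,0,0,0,0.03,-0.004,0.01,0,0,0,0.018,-0.003,0.02,0,0,0,0,0,0.01,0,0,0,0,0,0,0,0,0])

```text
time: 6.2
eef_pos: [520.3, -25.5, 144.4]
tcp_rot: [3.14, 0.0, 1.694]
contact_force: [0.7, 0.3, -0.7]
width: 56.9
```

```bash
python3 snap.py 3
```

```text
6.3 [520.85752149 -26.0695696  145.33061146] [3.13826268e+00 8.84664865e-04 1.69330771e+00] [ 0.17134046  0.06121464 -0.13055187] [-0.08451781  0.04452974 -0.00551657] 57.21034356166014 [-1.76778112e-01  4.64252689e-01  1.91178550e+00  1.97665531e-04
  7.62111700e-01 -2.99433720e-01]
```

View pics/side3.png

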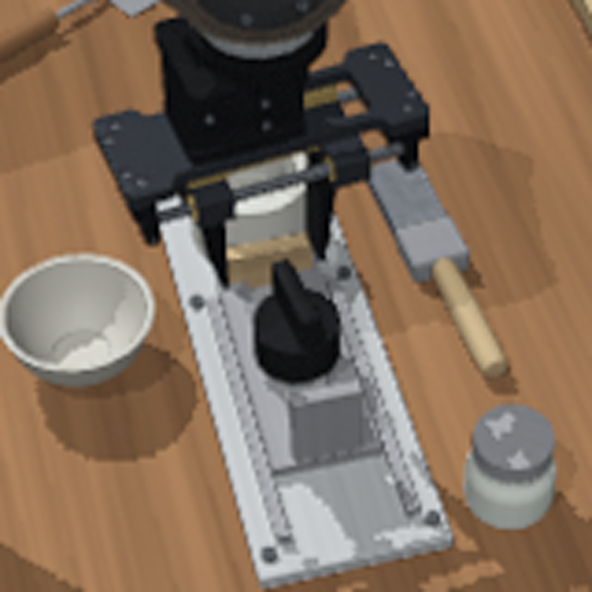

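The open fingers are above and in front of the knob. The wing points to about (285,275) and the knob centre is at (297,335). I'll centre on it and lower.

Call:
drive_tool(increments=[0.0005,0.0167,0.01,0,0,0,0,0,0.02,0,0,0,0,0,0.015,0,0,0,0,0,0.006,0,0,0,0,0,0,0,0,0])

```text
time: 6.8
eef_pos: [541.5, -28.4, 96.3]
tcp_rot: [3.132, 0.003, 1.688]
contact_force: [0.6, 0.8, 0.0]
width: 57.3
```

```bash
python3 snap.py 4
```

```text
6.9 [541.74739301 -28.19710863  97.07272166] [3.13072927 0.00326613 1.6886435 ] [ 0.16376096 -0.23844421  0.56548303] [-0.05565089  0.03579964 -0.03475546] 57.20189626260775 [-1.73779065e-01  5.59402153e-01  1.90419228e+00 -7.70863794e-06
  6.66654485e-01 -2.91637945e-01]
```

View pics/side4.png

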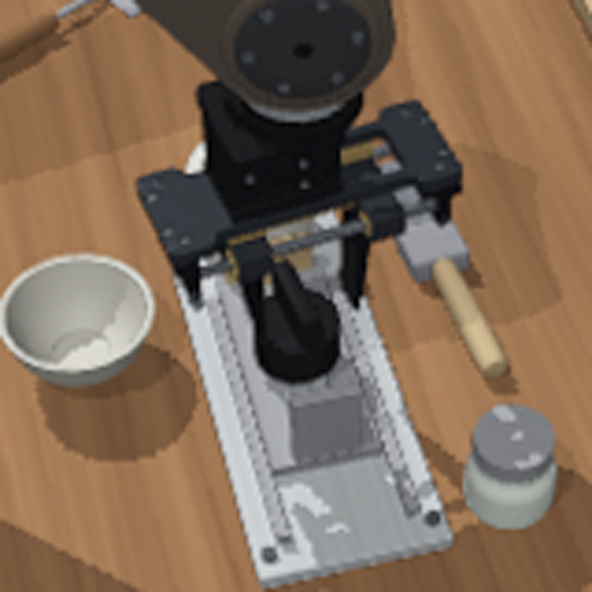

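Call:
drive_tool(increments=[0.005,-0.0038,0.004,0.6,0,-0.2,0,0,0.004,0,0,0,0,0,0,0,0,0])

```text
time: 7.2
eef_pos: [537.6, -23.6, 90.2]
tcp_rot: [3.14, 0.004, 1.692]
contact_force: [0.8, -0.4, 0.0]
width: 57.3
```

```bash
python3 -c "
from workcell import arm
s=arm.state();print(s['eef_pos'],s['tcp_rot'],s['contact_force'],s['wrist_torque'])"
```

```text
[537.59472667 -23.60631872  90.16855388] [3.13967397 0.00403891 1.69215044] [ 0.84871161 -0.37411628  0.01769091] [-0.0568522   0.08911516 -0.01745376]
```

Call:
drive_tool(increments=[0,0,0.0015,0,0,0,0,0,0,0,0,0,0,0,0,0,0,0,0,0,0,0,0,0,0,0,0,0,0,0], jaw=1)

```text
time: 7.7
eef_pos: [537.8, -23.4, 88.9]
tcp_rot: [3.139, 0.004, 1.693]
contact_force: [0.3, 0.8, 0.8]
width: 22.5
```

Call:
drive_tool(increments=[0,0,0,0,0,0,0,0,0,0,0,0])

```text
time: 7.9
eef_pos: [537.8, -23.5, 89.0]
tcp_rot: [3.139, 0.004, 1.693]
contact_force: [0.2, -0.4, -0.3]
width: 13.8
```

```bash
python3 snap.py 5
```

```text
8.0 [537.84032635 -23.46767153  88.97440653] [3.13895175 0.00424818 1.69259615] [-0.54885374  0.75718499  0.77839437] [-0.03530908  0.0729025   0.00476357] 13.451247909040132 [-0.1647675   0.57013133  1.91484982 -0.0054791   0.65288473 -0.28222689]
```

View pics/side5.png

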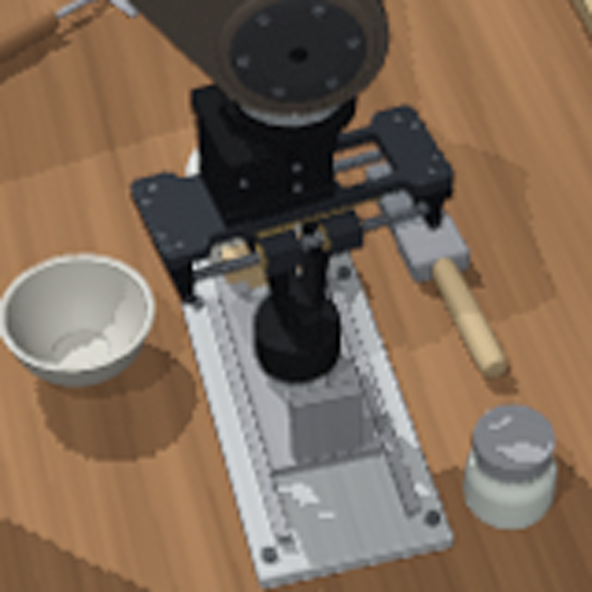

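The jaws hold the wing at 13.5 mm opening, and the knob stands on the stud at (297,335). Next I turn it anticlockwise with a light press.

Call:
drive_tool(increments=[0,0,0.0005,0,0,-2,0,0,0.0005,0,0,-2])

```text
time: 8.2
eef_pos: [538.2, -23.5, 88.7]
tcp_rot: [3.138, 0.005, 1.764]
contact_force: [-0.3, 1.2, 8.0]
width: 14.0
```

Call:
drive_tool(increments=[0,0,0.0005,0,0,-3,0,0,0.0005,0,0,-3])

```text
time: 8.4
eef_pos: [538.7, -23.5, 88.8]
tcp_rot: [3.137, 0.006, 1.872]
contact_force: [-1.2, 0.5, 6.0]
width: 14.2
```

Call:
drive_tool(increments=[0,0,0.0005,0,0,-3,0,0,0.0005,0,0,-3])

```text
time: 8.6
eef_pos: [539.2, -23.4, 88.8]
tcp_rot: [3.136, 0.007, 1.98]
contact_force: [0.6, 0.5, 3.3]
width: 13.9
```

Call:
drive_tool(increments=[0.0003,-0.0007,0.0005,0.15,0.2,-3,0.0003,-0.0007,0.0005,0.15,0.2,-3])

```text
time: 8.8
eef_pos: [538.9, -23.6, 88.6]
tcp_rot: [3.139, 0.002, 2.089]
contact_force: [1.0, -0.7, -0.4]
width: 13.8
```

Call:
drive_tool(increments=[0.0001,-0.0003,0.0006,0,0,-3,0.0001,-0.0003,0.0006,0,0,-3])

```text
time: 9.0
eef_pos: [538.3, -23.7, 87.3]
tcp_rot: [3.139, 0.002, 2.198]
contact_force: [-0.8, -0.1, -2.9]
width: 13.8
```

Call:
drive_tool(increments=[0.0001,-0.0003,0.0006,0,0,-3,0.0001,-0.0003,0.0006,0,0,-3])

```text
time: 9.2
eef_pos: [537.4, -23.9, 85.7]
tcp_rot: [3.14, 0.002, 2.308]
contact_force: [-0.4, -0.1, -1.4]
width: 14.0
```

Call:
drive_tool(increments=[0,0,0.001,0,0,0,0,0,0.001,0,0,0])

```text
time: 9.4
eef_pos: [537.3, -23.9, 83.5]
tcp_rot: [3.14, 0.002, 2.307]
contact_force: [1.5, -0.3, -1.5]
width: 13.7
```

```bash
python3 snap.py 6
```

```text
9.5 [537.31283356 -23.87776095  83.3921879 ] [3.14004094e+00 1.45292784e-03 2.30721887e+00] [-0.02863173  0.72186119 -2.57457437] [-0.02360477 -0.07980543  0.03740919] 13.763973992321459 [-1.67395062e-01  5.78947353e-01  1.91894103e+00  5.35307482e-04
  6.41602867e-01 -9.04247251e-01]
```

View pics/side6.png

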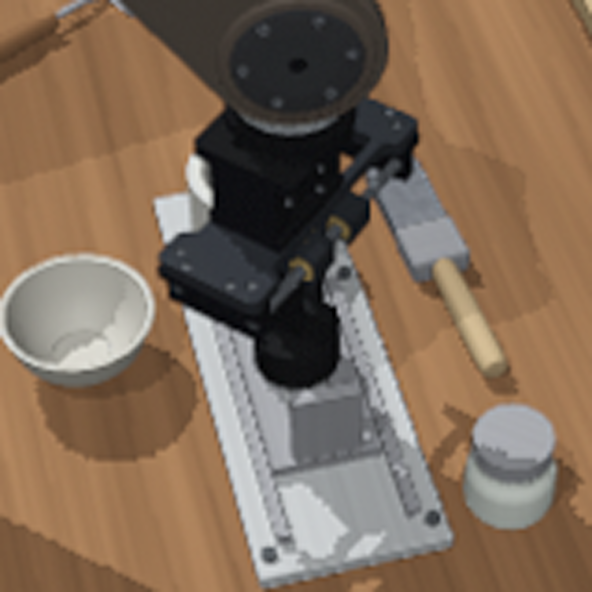

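The knob went down with the tool (shoulder now at about (297,345)) and the vertical force shows only its own weight, so it is in the drop place. I'll keep lowering until it seats.

Call:
drive_tool(increments=[0,0,0.001,0,0,0,0,0,0.0006,0,0,0])

```text
time: 9.7
eef_pos: [537.3, -23.9, 81.7]
tcp_rot: [3.14, 0.001, 2.306]
contact_force: [0.7, 0.2, -1.3]
width: 13.8
```

Call:
drive_tool(increments=[0,0,0.0006,0,0,0,0,0,0.0005,0,0,0])

```text
time: 9.9
eef_pos: [537.4, -23.9, 81.2]
tcp_rot: [3.14, 0.002, 2.305]
contact_force: [-2.1, 0.6, 8.5]
width: 13.7
```

Contact came at z=81.2, a 7.6 mm drop, so it has clicked in. Now I screw it forwards, clockwise.

Call:
drive_tool(increments=[0,0,0.0003,0,0,3,0,0,0.0003,0,0,3])

```text
time: 10.1
eef_pos: [537.8, -23.9, 81.4]
tcp_rot: [3.139, 0.003, 2.198]
contact_force: [0.5, 0.3, 0.9]
width: 13.9
```

Call:
drive_tool(increments=[0,0,0.0003,0,0,3,0,0,0.0003,0,0,3])

```text
time: 10.3
eef_pos: [538.2, -24.0, 81.4]
tcp_rot: [3.137, 0.003, 2.089]
contact_force: [0.4, -0.4, 3.3]
width: 13.6
```

Call:
drive_tool(increments=[0,0,0.0003,0,0,3,0,0,0.0003,0,0,3])

```text
time: 10.5
eef_pos: [538.6, -24.2, 81.4]
tcp_rot: [3.136, 0.004, 1.98]
contact_force: [0.9, -1.9, 1.3]
width: 13.7
```

```bash
python3 -c "
from workcell import arm
s=arm.state();print(s['eef_pos'],s['tcp_rot'],s['contact_force'],s['wrist_torque'])"
```

```text
[538.58139893 -24.19305273  81.3932639 ] [3.13605601 0.00376601 1.97967722] [ 0.85225579 -1.85840873  1.32050575] [-0.24318511  0.04603227  0.05747109]
```

Call:
drive_tool(increments=[0.0001,-0.0005,0.0006,0.15,0.1,3,0.0001,-0.0005,0.0006,0.15,0.1,3])

```text
time: 10.7
eef_pos: [538.9, -25.0, 81.2]
tcp_rot: [3.138, 0.002, 1.871]
contact_force: [0.9, -2.2, 3.8]
width: 13.7
```

Call:
drive_tool(increments=[0.0001,-0.0003,0.0006,0,0,3,0.0001,-0.0003,0.0006,0,0,3])

```text
time: 10.9
eef_pos: [538.8, -25.5, 80.9]
tcp_rot: [3.136, 0.003, 1.762]
contact_force: [-1.0, -0.2, 3.4]
width: 13.4
```

```bash
python3 -c "
from workcell import arm
s=arm.state();print(s['eef_pos'],s['tcp_rot'],s['contact_force'],s['wrist_torque'])"
```

```text
[538.80933559 -25.54911727  80.878971  ] [3.13639750e+00 3.10442187e-03 1.76160668e+00] [-1.01954131 -0.17778221  3.38343045] [-0.23814174  0.4197721   0.06924643]
```

Call:
drive_tool(increments=[0.001,-0.0004,0.0009,0.1,0,3,0.001,-0.0004,0.0009,0.1,0,3])

```text
time: 11.1
eef_pos: [538.6, -24.3, 80.0]
tcp_rot: [3.137, 0.004, 1.652]
contact_force: [0.2, -2.4, 3.6]
width: 14.3
```

Call:
drive_tool(increments=[0,0,0.0008,0,0,0,0,0,0.0008,0,0,0])

```text
time: 11.3
eef_pos: [538.7, -24.2, 79.7]
tcp_rot: [3.136, 0.004, 1.651]
contact_force: [-3.7, 0.9, 13.9]
width: 13.7
```

```bash
python3 snap.py 7
```

```text
11.4 [538.66137585 -24.18025107  79.70810535] [3.13623    0.00395484 1.65116916] [-1.7469988   1.06732513 11.17940063] [ 0.09662044  0.78622865 -0.12606957] 13.721532224564774 [-0.16620356  0.58538972  1.92013721 -0.00428851  0.62990431 -0.2431293 ]
```

View pics/side7.png

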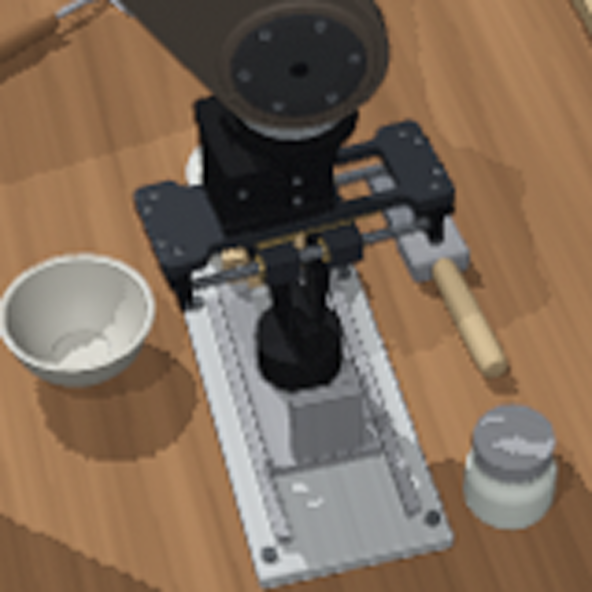

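The knob is down 1.5 mm after 37° of forward turn, at (300,350), which fits the thread. I'll keep screwing and watch the torque.

Call:
drive_tool(increments=[0.0001,-0.0003,0.0007,0.1,0.1,3,0.0001,-0.0003,0.0007,0.1,0.1,3])

```text
time: 11.6
eef_pos: [538.9, -24.2, 79.6]
tcp_rot: [3.137, 0.001, 1.546]
contact_force: [0.7, -0.9, 3.5]
width: 13.9
```

```bash
cat > st.py <<'E'
from workcell import arm
s=arm.state();print(s['eef_pos'].round(2),s['tcp_rot'].round(4),s['contact_force'].round(1),s['wrist_torque'].round(3),s['width'],s['tau'][5])
E
python3 st.py
```

```text
[538.94 -24.23  79.58] [3.1366e+00 6.0000e-04 1.5460e+00] [ 0.7 -0.9  3.5] [-0.195 -0.02  -0.004] 13.87067977719201 -0.8413842134177685
```

Call:
drive_tool(increments=[0.0002,-0.0003,0.0007,0,0,3,0.0002,-0.0003,0.0007,0,0,3])

```text
time: 11.8
eef_pos: [539.4, -24.0, 79.2]
tcp_rot: [3.133, 0.0, 1.439]
contact_force: [-0.7, -0.4, 3.5]
width: 14.1
```

```bash
python3 st.py
```

```text
[539.38 -24.03  79.16] [3.1335e+00 3.0000e-04 1.4387e+00] [-0.7 -0.4  3.5] [-0.26   0.068  0.073] 14.121953684040202 -0.8376053161919117
```

Call:
drive_tool(increments=[0.0001,-0.0008,0.0007,0.25,0,3,0.0001,-0.0008,0.0007,0.25,0,3])

```text
time: 12.0
eef_pos: [539.3, -23.9, 78.8]
tcp_rot: [3.138, -0.0, 1.331]
contact_force: [1.4, -1.1, 6.2]
width: 13.5
```

```bash
python3 st.py
```

```text
[539.26 -23.94  78.79] [ 3.1381e+00 -2.0000e-04  1.3314e+00] [ 1.4 -1.1  6.2] [-0.558 -0.128  0.048] 13.489981876332124 -0.7964463718235493
```

Call:
drive_tool(increments=[0.0001,-0.0004,0.0007,0.1,0,2.5,0.0001,-0.0004,0.0007,0.1,0,2.5])

```text
time: 12.2
eef_pos: [539.7, -23.9, 78.8]
tcp_rot: [3.138, -0.001, 1.242]
contact_force: [-1.1, -0.8, 8.2]
width: 13.7
```

```bash
python3 st.py
```

```text
[539.68 -23.91  78.76] [ 3.1383e+00 -5.0000e-04  1.2424e+00] [-1.1 -0.8  8.2] [-0.383  0.395  0.128] 13.697499216884843 -0.5945725925266743
```

Call:
drive_tool(increments=[0,-0.0007,0.0005,0,0,2,0,-0.0007,0.0005,0,0,2])

```text
time: 12.4
eef_pos: [539.3, -24.0, 78.8]
tcp_rot: [3.135, -0.001, 1.172]
contact_force: [0.4, -1.8, 4.2]
width: 13.9
```

```bash
python3 st.py
```

```text
[539.31 -23.95  78.82] [ 3.1354e+00 -8.0000e-04  1.1716e+00] [ 0.4 -1.8  4.2] [-0.607  0.25   0.123] 13.910441406201402 -0.4513803496956825
```

Call:
drive_tool(increments=[0,-0.0004,0.0008,0.1,0,2,0,-0.0004,0.0008,0.1,0,2])

```text
time: 12.6
eef_pos: [539.3, -24.0, 78.7]
tcp_rot: [3.136, -0.001, 1.102]
contact_force: [-2.0, -0.5, 10.1]
width: 14.0
```

```bash
python3 st.py
```

```text
[539.33 -23.99  78.71] [ 3.1363e+00 -1.3000e-03  1.1018e+00] [-2.  -0.5 10.1] [-0.269  0.658  0.361] 13.97244468970496 -0.2034221962094307
```

Call:
drive_tool(increments=[0,-0.0004,0.0008,0.1,0,2,0,-0.0004,0.0008,0.1,0,2])

```text
time: 12.8
eef_pos: [539.1, -24.0, 78.7]
tcp_rot: [3.138, -0.001, 1.033]
contact_force: [-2.0, -1.0, 10.0]
width: 14.0
```

```bash
python3 st.py
```

```text
[539.09 -24.02  78.68] [ 3.1376e+00 -1.2000e-03  1.0335e+00] [-2. -1. 10.] [-0.645  0.613  0.642] 14.02727534463162 0.08343085879459977
```

Call:
drive_tool(increments=[0,0,0,0,0,0])

```text
time: 12.9
eef_pos: [538.9, -24.1, 78.8]
tcp_rot: [3.138, -0.001, 1.034]
contact_force: [-0.1, 0.3, -6.7]
width: 13.9
```

```bash
python3 st.py
```

```text
[538.92 -24.11  78.76] [ 3.1376e+00 -7.0000e-04  1.0344e+00] [-0.1  0.3 -6.7] [-0.373  0.174  0.369] 13.881643293134758 0.8039019629359245
```

Call:
drive_tool(increments=[0,0,0.0003,0,0,-2,0,0,0.0003,0,0,-2])

```text
time: 13.1
eef_pos: [539.2, -24.1, 78.7]
tcp_rot: [3.137, -0.001, 1.107]
contact_force: [-0.5, -0.9, 5.9]
width: 14.0
```

```bash
python3 st.py
```

```text
[539.21 -24.12  78.73] [ 3.1368e+00 -1.0000e-03  1.1069e+00] [-0.5 -0.9  5.9] [-0.38   0.445 -0.24 ] 13.97946254562399 0.419834665954113
```

Call:
drive_tool(increments=[0,0,0.0002,0,0,-2,0,0,0.0002,0,0,-2])

```text
time: 13.3
eef_pos: [539.3, -24.0, 78.8]
tcp_rot: [3.136, -0.001, 1.181]
contact_force: [-1.1, 1.5, 4.0]
width: 13.9
```

```bash
python3 st.py
```

```text
[539.33 -24.03  78.82] [ 3.1364e+00 -1.2000e-03  1.1808e+00] [-1.1  1.5  4. ] [ 0.104  0.455 -0.057] 13.874756419509326 0.5474993772804737
```

Call:
drive_tool(increments=[0,0,0.0004,0,0,1.5,0,0,0.0004,0,0,1.5])

```text
time: 13.5
eef_pos: [539.5, -24.1, 78.7]
tcp_rot: [3.136, -0.001, 1.128]
contact_force: [-0.6, -0.4, 7.8]
width: 13.6
```

```bash
python3 st.py
```

```text
[539.45 -24.06  78.75] [ 3.1359e+00 -1.5000e-03  1.1285e+00] [-0.6 -0.4  7.8] [-0.299  0.721  0.273] 13.593454290955197 -0.29236944392323494
```

Call:
drive_tool(increments=[0,0,0.0004,0,0,1.3])

```text
time: 13.6
eef_pos: [539.4, -24.1, 78.7]
tcp_rot: [3.136, -0.001, 1.105]
contact_force: [-1.7, 0.0, 7.0]
width: 13.8
```

```bash
python3 st.py
```

```text
[539.37 -24.05  78.72] [ 3.1359e+00 -1.4000e-03  1.1049e+00] [-1.7  0.   7. ] [-0.268  0.692  0.303] 13.75445729864445 -0.0667058676481247
```

The torque is 0.30 N m and repeatable, which is within snug. I'll relax and release.

Call:
drive_tool(increments=[0,0,0,0,0,0.4,0,0,0,0,0,0])

```text
time: 13.8
eef_pos: [539.3, -24.1, 78.8]
tcp_rot: [3.136, -0.001, 1.097]
contact_force: [0.4, -0.9, 0.5]
width: 14.3
```

```bash
python3 st.py
```

```text
[539.3  -24.13  78.77] [ 3.1359e+00 -1.1000e-03  1.0971e+00] [ 0.4 -0.9  0.5] [-0.278  0.318  0.183] 14.345411016404553 0.349317267537117
```

Call:
drive_tool(increments=[0,0,0,0,0,0,0,0,0,0,0,0,0,0,0,0,0,0,0,0,0,0,0,0], jaw=-0.2)

```text
time: 14.2
eef_pos: [539.5, -24.0, 78.5]
tcp_rot: [3.136, -0.002, 1.096]
contact_force: [-0.2, -0.1, -0.0]
width: 40.6
```

Call:
drive_tool(increments=[0,0,-0.01,0,0,0,0,0,-0.03,0,0,0,0,0,-0.04,0,0,0,0,0,-0.04,0,0,0,0,0,-0.02,0,0,0,0.05,0,0,0,0,0,0.05,0,0,0,0,0,0.05,0,0,0,0,0,0.05,0,0,0,0,0,0,0,0,0,0,0])

```text
time: 15.2
eef_pos: [631.7, 156.8, 233.1]
tcp_rot: [3.131, -0.006, 1.091]
contact_force: [-1.6, -1.1, -1.0]
width: 57.0
```

```bash
python3 snap.py 8
```

```text
15.3 [630.25495217 153.24692428 232.97374404] [ 3.13184939 -0.00411231  1.08915185] [-0.59075055 -0.64685993  0.06634884] [-0.07270942  0.09759385  0.02473942] 57.246635313274126 [ 0.13763904  0.5247759   1.50782497 -0.00259032  1.0986723   0.62046967]
```

View pics/side8.png

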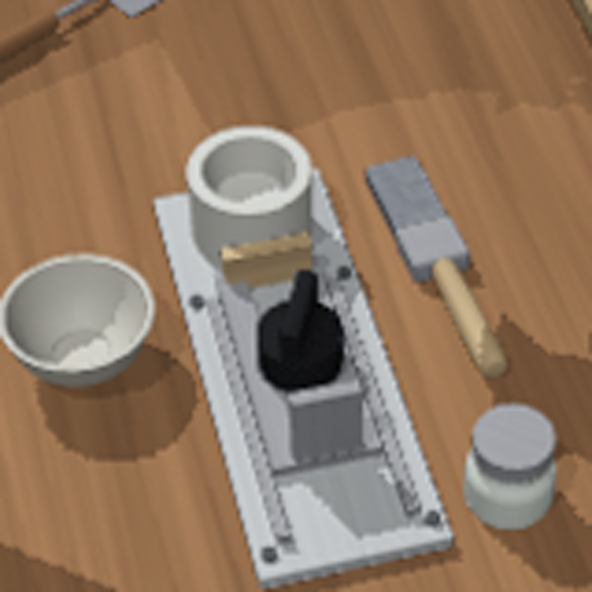

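View pics/top8.png

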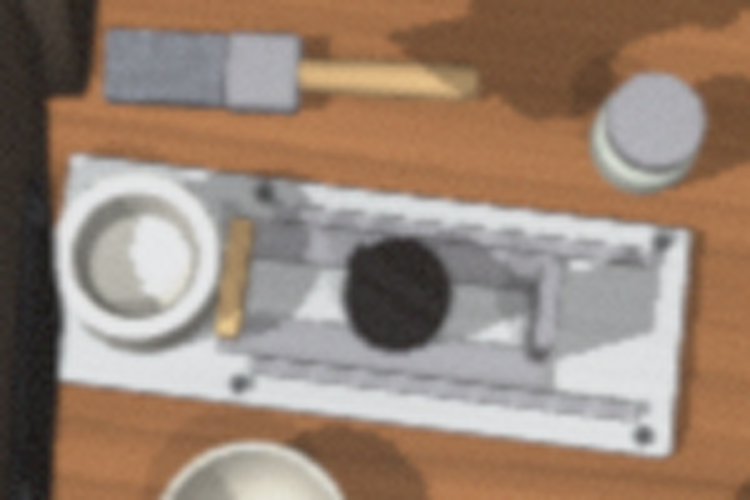

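```bash
python3 - <<'E'
from h import *
for tag in "08":
  for n in("top","side"):
    w=cloud(pickle.load(open(n+tag+".pkl","rb"))).reshape(-1,3)
    m=(np.hypot(w[:,0]-537.5,w[:,1]+23.5)<26)&(w[:,2]>74); q=w[m]; q=q[q[:,2]>np.median(q[:,2])-4]
    V=np.linalg.svd((q-q.mean(0))[:,:2],full_matrices=False)[2]
    print(tag,n,"wing top",np.median(q[:,2]).round(1),q.mean(0).round(1),np.degrees(np.arctan2(V[0,1],V[0,0])).round(1)%180)
    for lab,a,b,lo,hi in(("tab",-135,-80,73,86),("jaw",25,75,43,49)):
        m=(w[:,1]>a)&(w[:,1]<b)&(abs(w[:,0]-537)<20)&(w[:,2]>lo)&(w[:,2]<hi); q=w[m]; print("  ",lab,np.median(q,0).round(1),np.percentile(q,[5,95],axis=0)[:,1].round(1))
E
```

```text
0 top wing top 90.9 [536.8 -23.2  90.8] 97.2
   tab [ 537.  -116.5   79.6] [-121.2 -112.1]
   jaw [537.4  41.2  45.9] [35.4 46.6]
0 side wing top 89.8 [537.6 -25.2  89.9] 97.3
   tab [ 537.4 -120.1   78.5] [-123.6 -113.1]
   jaw [534.   44.2  45.6] [32.9 69.6]
8 top wing top 80.7 [538.4 -24.   80.8] 63.1
   tab [535.9 -97.8  79.5] [-102.1  -93.4]
   jaw [536.3  60.2  45.8] [54.7 65.9]
8 side wing top 79.9 [539.9 -25.4  79.9] 62.900000000000006
   tab [ 536.2 -100.6   78. ] [-105.2  -93.9]
   jaw [537.8  61.3  45.4] [53.6 69. ]
```

```bash
python3 -c "
from workcell import job
print(job.close_job())"
```

```text
the job is handed in; nothing more can be done
None
```

The sliding stop is up against the mould and the knob is screwed home on it. I handed the job in at about 15 s of the 64 s allowed, with the gripper clear of everything.

- **Stop:** I pushed the tab forward with closed fingers until it hit the end, with a reading of about 39 N there. The last images put the jaw's face about 89 mm ahead of the stud (to about 2 mm), where it should touch the mould. It did not move while I worked on the knob.
- **Click:** I gripped the wing and turned it anticlockwise about 35° under light pressure. The knob dropped about 7.6 mm into the thread.
- **Tightening:** I then screwed it clockwise. The first pass went a little too far, to 0.64 N m against the 0.2–0.5 wanted. I backed it off until the torque fell away and retightened it.
- **Final torque:** It read 0.30 N m turning under a light press. It settled to 0.18 N m with the tool still, just before I opened the jaws.
- **Last checks:** The wing top sits 10 mm lower than at the start (10.3 mm expected), and its direction did not change when I let go. The bowl, jar and brush beside the jig look untouched in the last pictures. I did not recheck the things farther off, but nothing went near them.

I could not measure the clamp force directly. From the torque I estimate 15 to 20 N, within the 10 to 30 N wanted. The brief 0.64 N m would have been roughly 40 N by the same estimate, under the 60 N limit.

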